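# Refit the sprung lens rest of a lens marker

### The job

Put the sprung lens rest of the lens marker back together: thread the loose spring, cross tail down, over the slotted post, pressing only lightly and twisting it where it snags until the tail drops into the slot, and slide it fully home on the base. Then set the lens rest over the post, flange up, so that it stands level on the spring, and let go. Do not force or crush the spring, and leave everything else on the table where it lies.

Things in the scene. Friction and masses are not known exactly. Their poses are not given: they have to be found in the camera images.
- lens_marker: fixed lens marker. Origin on the table under the axis of its upright steel post, z up, x from the post back to its rear column. Dark base plate 20 mm thick: 55 mm ahead of the post (-x), 115 mm behind, 60 mm to each side. Column at x = 85 mm, 117 mm high; marking arm parked on an ink pad at x = 85, y = 85 mm, reaching y = 130 mm, 90 mm high
- post_foot (a point): point on the post axis at the top of the base plate, 20 mm above the table: the spring is home when its origin is here. The post is 17 mm in diameter and 76 mm tall above this point. It does not turn. This point's axes are those of the marker
- post_tip (a point): centre of the post's top, 96 mm above the table, tapered to 15 mm over the last 4 mm. A slot 5.2 mm wide (6.2 mm at the mouth) is cut across the full diameter from tip to base. It may point any way (up to 86 degrees either side of the marker's x axis); its direction is NOT measured (this point's axes are the marker's): it must be felt or seen
- spring: loose steel compression spring standing upright: 28 mm outside, 22 mm bore, 60 mm long, 62 g. Origin: centre of the underside of its foot, z up. At the foot a straight cross tail of 2.4 mm wire spans the bore along the spring's x axis, 2 mm up: it must go down the post's slot, either way round. A green paint dab on the top coil marks the +x side
- spring_top (a point): centre of the spring's top, 60 mm above its origin unloaded. Held by the top 15 to 25 mm the coils below yield 0.7 N/mm and go solid after 11 mm (whole spring: 0.5 N/mm, 16 mm). Off the slot the tail rests on the post tip and the foot stops 1 mm below it; once the tail finds the slot the load falls away. Over 20 N on the marker bends it
- lens_rest: loose lens rest standing on its sleeve: aluminium, black rubber ring on its upper face, 48 to 84 g. 32 mm tall; sleeve 28 mm outside, bore 21.6 mm right through; flange 44 mm across from 22 mm up to the top. Origin: centre of the underside, z up. On the seated spring its origin is about 59 mm above the base plate; the post reaches 17 mm into it
- wand: bystander: nickel cross-cylinder wand, 168 mm long, 13 mm high, lying flat; origin at its neck, handle towards -x
- trial_frame: bystander: tortoiseshell trial frame lying flat, 140 mm wide and 165 mm long, 20 mm high; origin between the two rims, arms towards -x
- amber_lens1: bystander: amber trial lens 38 mm across, 4 mm thick, brass rim with a tab; origin at the centre of its underside
- amber_lens2: bystander: second amber trial lens, the same size
- paddle_disc (a point): bystander: centre of the disc of the grey pinhole paddle hanging on the peg rail along the far edge of the table
There are look-alikes about, which are no part of the job. Of the things shaped like the lens_rest, the aluminium one is meant.

How it is judged:
On the way:
1. the spring is threaded on the post with its tail in the slot, its foot home on the base plate (z of spring in the frame of post_foot below 0.003 m and horizontal distance between spring and post_foot below 0.005 m and angle between spring's own z axis and vertical below 0.12 rad), for 0.2 s.
At the end, for the whole second after the job is handed in: The spring stands on the post, foot within 3 mm of the base plate (tail down in the slot), centred within 5 mm, upright within 7 degrees; the lens rest stands on the spring over the post, underside 50 to 63 mm above the base plate, centred within 6 mm, level within 7 degrees; both at rest (all of step 1 and horizontal distance between lens_rest and post_foot below 0.006 m and z of lens_rest in the frame of post_foot between 0.05 and 0.063 m and angle between lens_rest's own z axis and vertical below 0.12 rad and linear speed of each of lens_rest, spring below 0.02 m/s); the robot touches nothing.
It fails at once if the spring is forced against the marker with more than 20 N (contact force between spring and lens_marker above 20 N).
It fails at once if the lens rest is pushed on the spring with more than 20 N (contact force between lens_rest and spring above 20 N).
It fails at once if a bystander is moved more than 15 mm (distance of any of wand, trial_frame, amber_lens1, amber_lens2, paddle_disc from where it was at the start of the episode above 0.015 m).
It also fails if it takes over 72 s, if anything falls off the work surface, if the arm or the gripper's body presses on something with over 40 N, if the wrist force passes 120 N, or if a joint passes its speed limit or range.

### The arm

A 6-joint arm with a two-finger parallel gripper is mounted at the origin on the work surface. World frame = base frame: x ahead of the robot, y to its left, z up, the work surface at z = 0. Lengths are in m, angles in rad, forces in N, time in s.
With the tool pointing down it reaches from about 0.35 to 0.975 m from the base axis. Payload 4.9 kg.
Tool frame: the origin (TCP) lies on the centre line of the jaws, within the pads' length; the fingertips stand manip.tcp_to_tips ahead of it and the grasp point (between the pads) lies 11 mm behind it (manip.tcp_to_tips is the distance from the TCP to the fingertips, in m); x points along the fingers, y is the direction in which the jaws open and shut, and the axes are right-handed (so a half turn about x gives the same grasp; the last joint's range is limited). The gripper opens to 85 mm and grips with 20 to 120 N. Pads are 22 mm wide; open, the fingers measure 114 mm over their backs; the gripper's body (76 mm by 85 mm) begins 54 mm behind the grasp point. The pads swing forward as they close: fully open they stand 13 mm farther back than shut.
Start: joints at [-1.312, 0.053, 1.613, -0, 1.476, -0.119], TCP at [0.231, -0.581, 0.239] pointing down, gripper open.
Joint ranges: [-3.01, 3.01], [-1.01, 2.22], [0.06, 2.58], [-1.02, 4.17], [0.09, 2.62], [-3.14, 3.14]. Speed limits (rad/s): [2.57, 2.57, 3.14, 3.14, 3.14, 3.14].

### API

Orientations are given as a unit quaternion [w, x, y, z].
In Python, from plant import status, imaging, workorder, manip gives the robot as it stands.
- The arm moves only by the tool carry_out, never from a script. Its argument "moves" is one flat list of numbers, 5 for each row, row after row: the opening, from 0 (shut) to 1 (fully open), then the shift along the tool's x, y, z in cm, then the turn about the tool's x in rad. In form: [claw, tx, ty, tz, twist, claw, tx, ty, tz, twist, ...]. A call has 1 to 12 rows; each row is the pose to reach, as a shift and turn from the pose commanded when the call began, along the tool's axes at that moment; what a row does not reach only later rows make up. A row lasts 1/12 s, in which the tool goes at most 41.7 mm and 7.16 degrees, less where a joint would pass 70% of its speed; a pose out of reach is approached as far as the arm can. A call with a gripper value outside its range is refused whole. The fingers move at their own pace and stop on an object; the grip force is fixed at half the most. Time passes only in rows, so rows that repeat a pose let the fingers close. It gives the time, the measured TCP pose, the force and the opening at its end, in the units of the state.
- status.state(): the state, without advancing time (a new reading comes with each control period).
- imaging.grab_frame(name): name is "side" or "top" or "wrist"; returns the picture (480x640x3 uint8, red, green, blue); there is no depth.
- imaging.camera_info(name): a dict with "K" (3x3 intrinsics, pixels), "dist" ([k1, k2, p1, p2, k3] as OpenCV has them; the pictures are not rectified), "R" (3x3) and "t" (3): a world point X has camera coordinates R X + t. Camera axes: x right, y down, z forward; pixel columns grow to the right and rows downward; lengths in m; the calibration is good to about 2 mm. A picture is of the moment at which its call begins: read the wrist's pose just before it. camera_info takes no time and is no camera call; for the wrist camera it gives the pose at the moment of the call.
- workorder.job_done(): hands the job in, once; it reports no verdict.
The state is a dict: "time": time; "joint_pos": joint angles; "joint_vel": joint speeds; "joint_efforts": joint torques, N m; "tool_pos": TCP position; "tool_rot": TCP orientation; "contact_force": force on the tool from outside, world axes, zero at the start; "ft_torque": the same for the moment, N m; "gripper_width": opening from 0.0 (shut) to 1.0 (fully open).
Only numpy, scipy, OpenCV 4.12 (cv2) and the standard library are available. Lean on these libraries where they do the work, as an engineer would, in place of code of your own. Each camera call takes 0.05 s, during which the arm holds its last target.

## Working session

There is one attempt and no reset: what is moved stays moved. The work goes in short steps, Python scripts to look and compute and a tool call to move; the robot and the scene stay as the last step left them, time stands still between calls to the robot, and variables do not carry over. Pictures are saved under pics/ and viewed, and the job is handed in when it is done.

Besides the shell and the picture viewer there is one more tool, called after "Request:" as name(argument=value, ...) on one line, values as JSON. carry_out: Moves the arm, as the interface text tells. Its arguments: {"type":"object","properties":{"moves":{"type":"array","items":{"type":"number"}}},"required":["moves"]}

```bash
mkdir -p pics; ls; cat > h.py <<'E'
import numpy as np, cv2
from plant import status, imaging, workorder, manip
def grab(n,f):
    im=imaging.grab_frame(n); cv2.imwrite('pics/'+f,cv2.cvtColor(im,cv2.COLOR_RGB2BGR)); return im
E
python3 - <<'E'
from h import *
print(status.state()); print(manip.tcp_to_tips)
for n in ['top','side','wrist']:
    grab(n,n+'0.png'); c=imaging.camera_info(n); print(n,{k:np.round(v,4).tolist() for k,v in c.items()})
E
```

```text
pics
{'time': 0.0, 'joint_pos': array([-1.31198622e+00,  5.33582006e-02,  1.61433583e+00,  2.26077960e-05,
        1.47596657e+00, -1.19002672e-01]), 'joint_vel': array([-0.00057695, -0.00166482, -0.00068606, -0.00106806, -0.00158027,
        0.00079659]), 'joint_efforts': array([ 1.53583380e-03, -3.93687057e+01, -3.70173633e+01,  3.48802007e-05,
        7.18845418e-03, -8.95873029e-06]), 'tool_pos': array([ 0.23040137, -0.58032085,  0.23803717]), 'tool_rot': array([-0.13205322, -0.69448413, -0.13351302,  0.69457039]), 'contact_force': array([-0.27884658, -0.22771489,  0.52824268]), 'ft_torque': array([ 0.01576102, -0.03634614, -0.01752785]), 'gripper_width': 1.005060121173703}
0.008
top {'K': [[482.463, 0.0, 316.9917], [0.0, 482.463, 237.9977], [0.0, 0.0, 1.0]], 'dist': [-0.1303, 0.0, 0.0, 0.0, 0.0], 'R': [[-0.0142, -0.9996, 0.0237], [-0.986, 0.0101, -0.1663], [0.166, -0.0257, -0.9858]], 't': [-0.016, 0.5572, 0.9781]}
side {'K': [[452.2882, 0.0, 323.6111], [0.0, 452.2882, 246.4644], [0.0, 0.0, 1.0]], 'dist': [0.0115, 0.0, 0.0, 0.0, 0.0], 'R': [[-0.8759, -0.4825, -0.0032], [-0.3354, 0.6136, -0.7149], [0.3469, -0.6251, -0.6992]], 't': [0.5033, 0.235, 0.6531]}
wrist {'K': [[349.254, 0.0, 313.328], [0.0, 349.254, 239.1464], [0.0, 0.0, 1.0]], 'dist': [-0.0533, 0.0, 0.0, 0.0, 0.0], 'R': [[0.3703, -0.9289, -0.0017], [-0.8961, -0.3577, 0.2627], [-0.2447, -0.0957, -0.9649]], 't': [-0.6245, -0.0354, 0.3775]}
```

View pics/top0.png

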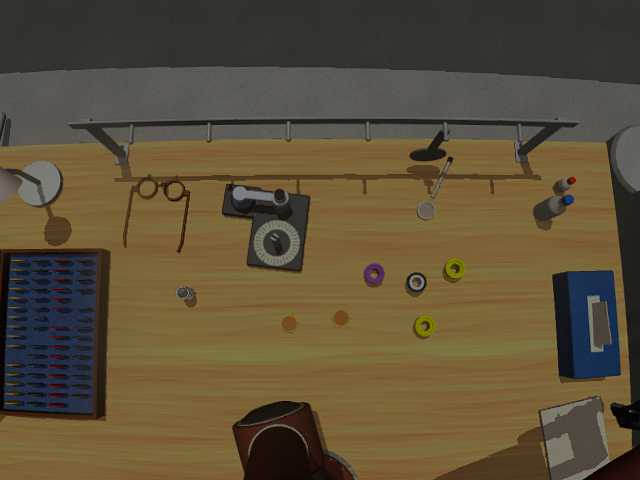

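View pics/side0.png

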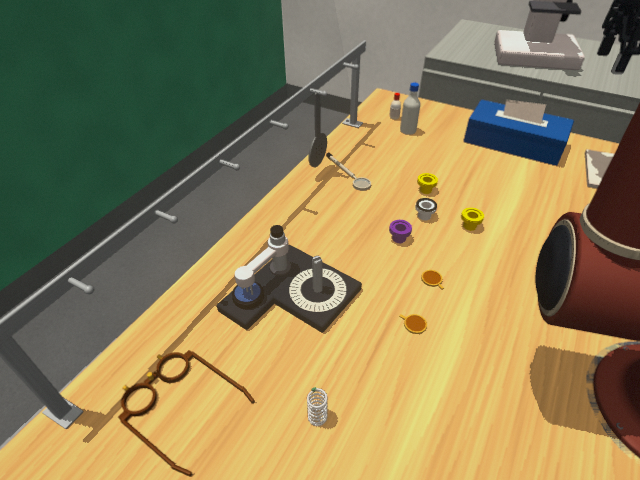

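View pics/wrist0.png

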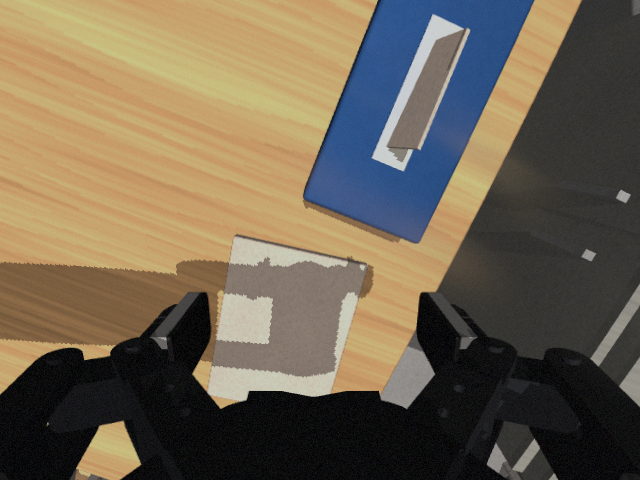

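```bash
python3 - <<'E'
import cv2,numpy as np
t=cv2.imread('pics/top0.png');s=cv2.imread('pics/side0.png')
def crop(im,x,y,r=30,z=6.65):
    return cv2.resize(im[y-r:y+r,x-r:x+r],(266,266),interpolation=cv2.INTER_CUBIC)
a=np.hstack([crop(t,277,240),crop(t,185,293,20),crop(t,416,282,20)])
b=np.hstack([crop(s,318,280,42),crop(s,317,405,28),crop(s,426,208,20)])
cv2.imwrite('pics/crop0.png',np.vstack([a,b]))
E
```

```text
(no output)
```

View pics/crop0.png

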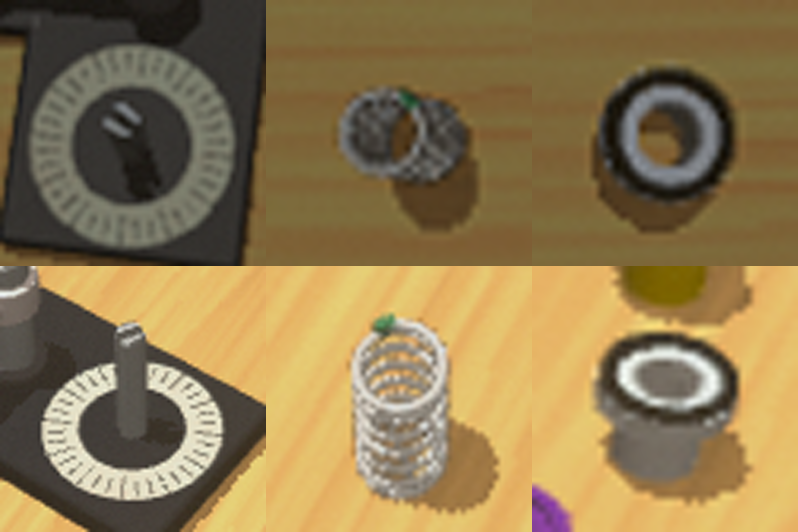

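```bash
cat >> h.py <<'E'
def ray(n,uv,c=None):
    c=c or imaging.camera_info(n)
    K=np.array(c['K']);R=np.array(c['R']);t=np.array(c['t'])
    p=cv2.undistortPoints(np.array([[uv]],float),K,np.array(c['dist']))[0,0]
    d=R.T@np.r_[p,1]; return -R.T@t, d/np.linalg.norm(d)
def tri(*rs):
    A=np.zeros((3,3));b=np.zeros(3)
    for o,d in rs:
        P=np.eye(3)-np.outer(d,d);A+=P;b+=P@o
    X=np.linalg.solve(A,b); return X,[np.linalg.norm((np.eye(3)-np.outer(d,d))@(X-o)) for o,d in rs]
def onz(r,z): o,d=r; return o+d*(z-o[2])/d[2]
def proj(n,X,c=None):
    c=c or imaging.camera_info(n)
    r,_=cv2.Rodrigues(np.array(c['R']))
    return cv2.projectPoints(np.array([X],float),r,np.array(c['t'],float),np.array(c['K']),np.array(c['dist']))[0][0,0]
from scipy.spatial.transform import Rotation as Ro
def toolR(s=None):
    q=(s or status.state())['tool_rot']; return Ro.from_quat([q[1],q[2],q[3],q[0]]).as_matrix()
E
python3 - <<'E'
from h import *
for n,a,b in [('spring',(182.4,292.5),(317.2,398.3)),('dab',(186.5,288),(314,389)),('post',(274.3,236.6),(317,259.5)),('rest',(416.6,282),(426.5,204.7))]:
    X,e=tri(ray('top',a),ray('side',b)); print(n,X.round(4),np.round(e,4), 'r',np.hypot(*X[:2]).round(3))
print(toolR().round(3))
c=imaging.camera_info('wrist');R=np.array(c['R']);cen=-R.T@np.array(c['t']);T=toolR()
print('cam in tool',T.T@(cen-status.state()['tool_pos']), (R@T).round(3))
E
```

```text
spring [0.4429 0.2577 0.0589] [0.0005 0.0005] r 0.512
dab [0.4523 0.2489 0.0608] [0.0002 0.0002] r 0.516
post [0.5519 0.0644 0.0957] [0.0007 0.0007] r 0.556
rest [ 0.4613 -0.2361  0.031 ] [0.0003 0.0003] r 0.518
[[-0.     0.369 -0.929]
 [ 0.002 -0.929 -0.369]
 [-1.    -0.002 -0.   ]]
cam in tool [-0.13417389  0.00032108 -0.06592774] [[ 0.     1.    -0.002]
 [-0.263  0.002  0.965]
 [ 0.965  0.     0.263]]
```

Request:
carry_out(moves=[1,0,-25.5,-30.6,0,1,0,-25.5,-30.6,0,1,0,-25.5,-30.6,0,1,0,-25.5,-30.6,0,1,0,-25.5,-30.6,0,1,0,-25.5,-30.6,0,1,0,-25.5,-30.6,0,1,0,-25.5,-30.6,0,1,0,-25.5,-30.6,0,1,4,-48,-47,0,1,4,-48,-47,0,1,4,-48,-47,0])

```text
time: 1.15
tool_pos: [0.443, -0.1301, 0.2226]
tool_rot: [0.133, 0.695, 0.133, -0.694]
contact_force: [0.5, -0.0, -0.1]
gripper_width: 1.0
```

Request:
carry_out(moves=[1,0,-13.4,-9.7,0,1,0,-13.4,-9.7,0,1,0,-13.4,-9.7,0,1,0,-13.4,-9.7,0])

```text
time: 1.48
tool_pos: [0.4835, 0.0305, 0.2227]
tool_rot: [0.133, 0.695, 0.133, -0.694]
contact_force: [0.8, -0.9, 0.4]
gripper_width: 1.0
```

```bash
python3 - <<'E'
from h import *
s=status.state(); print(s['time'],s['tool_pos'],toolR(s).round(3),s['contact_force'])
E
```

```text
1.4833 [0.48347847 0.03046535 0.22271037] [[ 0.     0.369 -0.929]
 [-0.    -0.929 -0.369]
 [-1.     0.    -0.   ]] [ 0.79185494 -0.91617601  0.36995186]
```

Request:
carry_out(moves=[1,7,-0.6,-1,0,1,7,-0.6,-1,0,1,7,-0.6,-1,0,1,7,-0.6,-1,0])

```text
time: 1.82
tool_pos: [0.4891, 0.0378, 0.151]
tool_rot: [-0.133, -0.693, -0.133, 0.696]
contact_force: [-0.3, 0.1, 0.3]
gripper_width: 0.999
```

```bash
python3 - <<'E'
from h import *
c=imaging.camera_info('wrist'); grab('wrist','w1.png'); s=status.state(); print(s['time'],s['tool_pos'])
print(proj('wrist',[.5519,.0644,.0957],c))
import pickle; pickle.dump(c,open('w1.pkl','wb'))
E
```

```text
1.8667 [0.4906493  0.03725206 0.15325736]
[310.02384607 139.47244443]
```

View pics/w1.png

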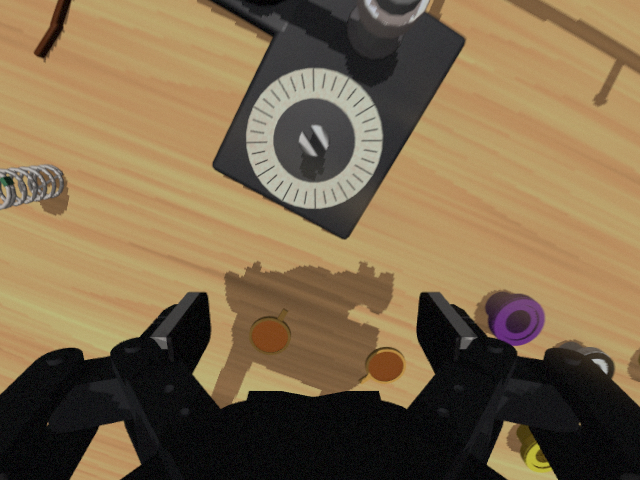

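```bash
python3 - <<'E'
from h import *
im=cv2.imread('pics/w1.png')
cr=cv2.resize(im[115:165,288:338],(600,600),interpolation=cv2.INTER_CUBIC); cv2.imwrite('pics/c1.png',cr)
import pickle; c=pickle.load(open('w1.pkl','rb'))
g=cv2.cvtColor(im,cv2.COLOR_BGR2GRAY)[115:165,288:338]
m=(g>110).astype(np.uint8); n,l,st,ce=cv2.connectedComponentsWithStats(m)
for i in range(1,n):
    if st[i,4]>20:
        ys,xs=np.nonzero(l==i); 
        if np.hypot(xs.mean()-25,ys.mean()-25)>14: continue
        p=np.c_[xs,ys].astype(float); u,sv,v=np.linalg.svd(p-p.mean(0)); print(st[i],ce[i]+[288,115],v[0],sv)
E
```

```text
[ 23  10  18  25 190] [320.41052632 134.98947368] [0.49655594 0.86800472] [100.09754834  30.33873284]
[ 11  17  18  24 177] [306.23163842 144.31638418] [0.56743077 0.82342111] [95.60359531 27.81614415]
```

View pics/c1.png

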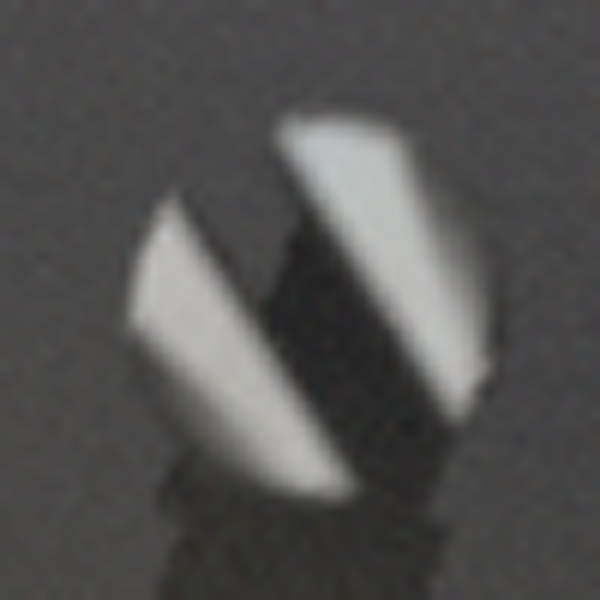

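```bash
python3 - <<'E'
from h import *
import pickle; c=pickle.load(open('w1.pkl','rb'))
f=lambda x,y:(288+(x+.5)/12-.5,115+(y+.5)/12-.5)
P=onz(ray('w',f(313,309),c),.096); print(P)
for a,b in [((278,130),(460,425)),((172,195),(355,490))]:
    d=onz(ray('w',f(*a),c),.096)-onz(ray('w',f(*b),c),.096); print(d,np.degrees(np.arctan2(d[1],d[0])))
im=cv2.imread('pics/w1.png')
cv2.imwrite('pics/c2.png',cv2.resize(im[150:220,0:80],(800,700)[:2],interpolation=cv2.INTER_CUBIC)[:600])
s=status.state();print(s['tool_pos'])
E
```

```text
[0.55221073 0.06249566 0.096     ]
[0.00858326 0.01199173 0.        ] 54.40623209068351
[0.00866652 0.01202325 0.        ] 54.215422318490454
[0.4906493  0.03725206 0.15325736]
```

Request:
carry_out(moves=[1,1.3,-16.9,0,-0.96,1,1.3,-16.9,0,-0.96,1,1.3,-16.9,0,-0.96,1,1.3,-16.9,0,-0.96,1,1.3,-16.9,0,-0.96,1,1.3,-16.9,0,-0.96,1,1.3,-16.9,0,-0.96,1,1.3,-16.9,0,-0.96,1,1.3,-16.9,0,-0.96,1,1.3,-16.9,0,-0.96,1,1.3,-16.9,0,-0.96])

```text
time: 2.78
tool_pos: [0.4294, 0.1943, 0.1415]
tool_rot: [0.438, 0.556, 0.437, -0.555]
contact_force: [-0.4, 0.3, -0.3]
gripper_width: 1.0
```

```bash
python3 - <<'E'
from h import *
import pickle
s=status.state(); c=imaging.camera_info('wrist'); grab('wrist','w2.png');  print(s['time'],s['tool_pos'],toolR(s).round(3))
print(proj('wrist',[.4429,.2577,.06],c),proj('wrist',[.4429,.2577,.0],c))
pickle.dump(c,open('w2.pkl','wb'))
E
```

```text
2.7833 [0.42943741 0.19428347 0.14149118] [[ 0.003  0.972 -0.234]
 [ 0.001 -0.234 -0.972]
 [-1.     0.002 -0.001]]
[310.52342055 146.4457646 ] [310.95578665 146.10676013]
```

View pics/w2.png

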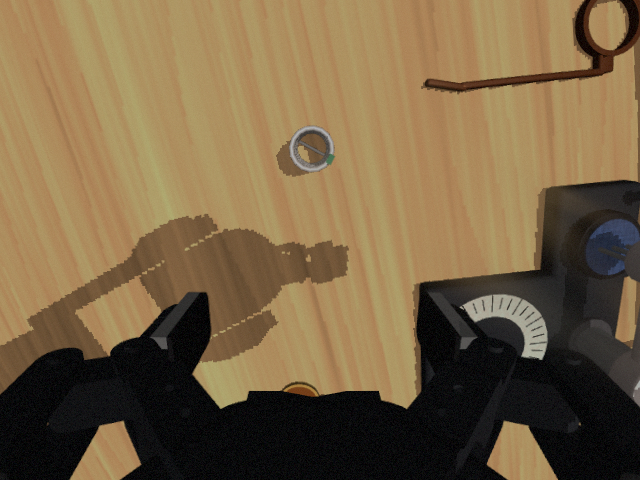

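```bash
python3 - <<'E'
from h import *
im=cv2.imread('pics/w2.png')
cv2.imwrite('pics/c3.png',cv2.resize(im[124:174,287:337],(600,600),interpolation=cv2.INTER_CUBIC))
E
```

```text
(no output)
```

View pics/c3.png

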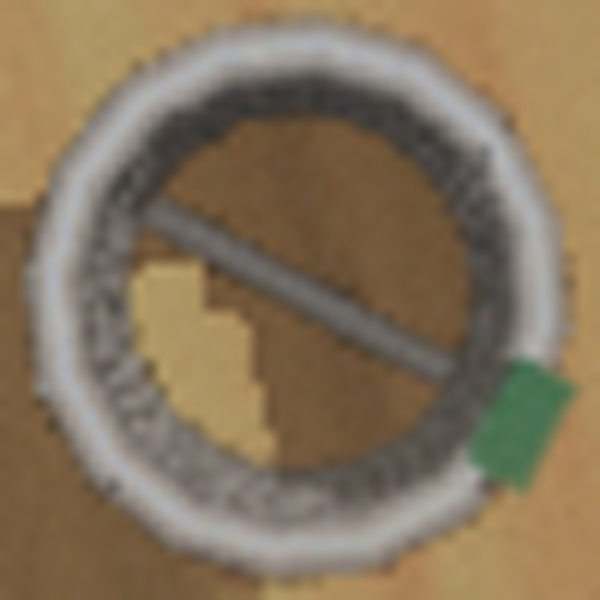

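```bash
python3 - <<'E'
from h import *
import pickle; c=pickle.load(open('w2.pkl','rb'))
f=lambda x,y:(287+(x+.5)/12-.5,124+(y+.5)/12-.5)
C=onz(ray('w',f(300,298),c),.06); print(C, onz(ray('w',f(302,291),c),.002))
D=onz(ray('w',f(522,425),c),.06)-C; print('dab',np.degrees(np.arctan2(D[1],D[0])))
d=onz(ray('w',f(450,368),c),.002)-onz(ray('w',f(155,215),c),.002); print('tail',np.degrees(np.arctan2(d[1],d[0])))
# height check by two views: w2 with top camera
print(tri(ray('w',f(300,298),c),ray('top',(182.4,292.5)),ray('side',(317.2,398.3))))
s=status.state();T=toolR(s)
print(T.T@(C-s['tool_pos']))
E
```

```text
[0.44323035 0.25646237 0.06      ] [0.44317508 0.2563578  0.002     ]
dab -42.55866930681496
tail -40.26223274633792
(array([0.44301987, 0.25723061, 0.05854581]), [np.float64(0.0008067391342825467), np.float64(0.0007803066756493344), np.float64(0.0006021345324529493)])
[ 0.08108039 -0.00094995 -0.06364045]
```

Request:
carry_out(moves=[1,3,-0.1,-6.4,0,1,3,-0.1,-6.4,0,1,3,-0.1,-6.4,0,1,6,-0.1,-6.4,0,1,9,-0.1,-6.4,0,1,9.7,-0.1,-6.4,0,1,9.7,-0.1,-6.4,0,1,9.7,-0.1,-6.4,0])

```text
time: 3.5
tool_pos: [0.4425, 0.2568, 0.0435]
tool_rot: [-0.438, -0.555, -0.438, 0.555]
contact_force: [1.0, -0.5, 0.3]
gripper_width: 0.998
```

```bash
python3 - <<'E'
from h import *
s=status.state(); grab('wrist','w3.png');  print(s['time'],s['tool_pos'],s['contact_force'])
E
```

```text
3.5 [0.44248346 0.25683765 0.0434741 ] [ 1.02569618 -0.53449533  0.25292371]
```

View pics/w3.png

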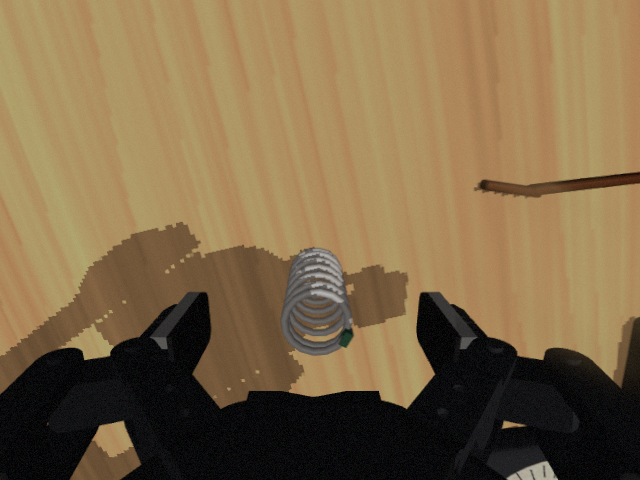

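Spring top at about (316,322), centred between the pads (210 and 418). Closing.

Request:
carry_out(moves=[0,0,0,0,0,0,0,0,0,0,0,0,0,0,0,0,0,0,0,0,0,0,0,0,0,0,0,0,0,0])

```text
time: 4.05
tool_pos: [0.4424, 0.2572, 0.0432]
tool_rot: [0.439, 0.555, 0.438, -0.554]
contact_force: [1.0, 0.9, 0.1]
gripper_width: 0.31
```

Request:
carry_out(moves=[0,0,0,0,0,0,0,0,0,0,0,0,0,0,0])

```text
time: 4.3
tool_pos: [0.4424, 0.2572, 0.043]
tool_rot: [0.439, 0.555, 0.438, -0.555]
contact_force: [-0.5, 0.5, 1.1]
gripper_width: 0.308
```

```bash
python3 - <<'E'
from h import *
s=status.state(); grab('wrist','w4.png');  print(s['time'],s['tool_pos'],s['contact_force'],s['gripper_width'])
E
```

```text
4.3 [0.44239079 0.25717226 0.04297891] [-0.45865856  0.52112212  1.05325745] 0.3082296594000305
```

View pics/w4.png

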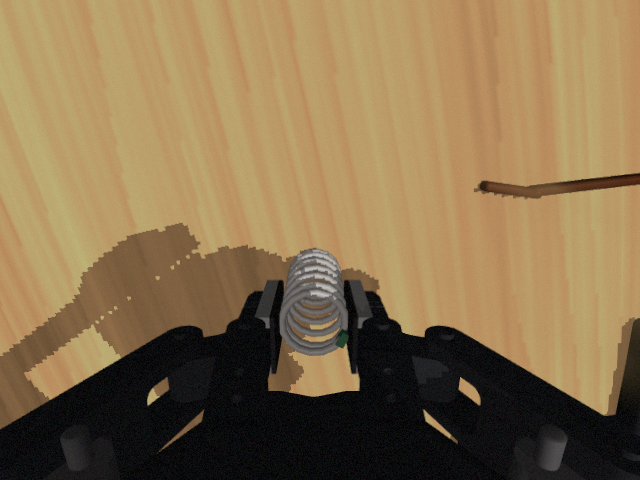

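Request:
carry_out(moves=[0,-4,0,0,0,0,-8,0,0,0,0,-11,0,0,0.12,0,-13.2,0,0,0.24,0,-13.2,2,2.2,0.36,0,-13.2,4,4.3,0.48,0,-13.2,6.5,7,0.6,0,-13.2,9,9.6,0.72,0,-13.2,11.5,12.3,0.84,0,-13.2,13.5,14.5,0.96,0,-13.2,14.5,15.5,1.08,0,-13.2,14.5,15.5,1.2])

```text
time: 5.35
tool_pos: [0.5484, 0.0699, 0.1743]
tool_rot: [-0.046, -0.705, -0.045, 0.706]
contact_force: [0.2, 0.9, -0.5]
gripper_width: 0.309
```

```bash
cat > st.py <<'E'
from h import *
import sys
s=status.state();T=toolR(s)
print('t',s['time'],'pos',s['tool_pos'].round(4),'F',s['contact_force'].round(2),'M',s['ft_torque'].round(3),'w',round(s['gripper_width'],3))
print('yaw -z',np.degrees(np.arctan2(-T[1,2],-T[0,2])).round(2),'tilt',(T[:,0]).round(4),'j6',s['joint_pos'][5].round(2))
if len(sys.argv)>2:
    d=np.array(eval(sys.argv[1]))-s['tool_pos']; print('tool cm',(T.T@d*100).round(2))
    print('twist',np.radians(np.degrees(np.arctan2(-T[1,2],-T[0,2]))-float(sys.argv[2])))
E
python3 st.py "[.5522,.0628,.175]" -9
```

```text
t 5.35 pos [0.5484 0.0699 0.1743] F [ 0.16  0.9  -0.54] M [-0.032 -0.001 -0.016] w 0.309
yaw -z 7.33 tilt [-7.e-04 -9.e-04 -1.e+00] j6 1.44
tool cm [-0.07  0.75 -0.28]
twist 0.28506348066759
```

Request:
carry_out(moves=[0,0,0.7,-0.3,0.1,0,0,0.75,-0.3,0.2,0,0,0.75,-0.3,0.29,0,0,0.75,-0.3,0.29,0,0,0.75,-0.3,0.29])

```text
time: 5.77
tool_pos: [0.5511, 0.0657, 0.1743]
tool_rot: [0.053, -0.705, 0.053, 0.706]
contact_force: [-0.3, -0.2, -1.0]
gripper_width: 0.312
```

```bash
python3 st.py "[.5522,.0628,.175]" -9; python3 - <<'E'
from h import *
a=grab('wrist','w5.png'); b=grab('top','t5.png'); c=grab('side','s5.png')
A=cv2.resize(a[200:400,220:420],(400,400)); B=cv2.resize(b[200:260,240:300],(400,400),interpolation=cv2.INTER_CUBIC); C=cv2.resize(c[170:310,250:390],(400,400),interpolation=cv2.INTER_CUBIC)
cv2.imwrite('pics/c5.png',cv2.resize(cv2.cvtColor(np.hstack([C,B]),cv2.COLOR_RGB2BGR),(800,400)))
E
```

```text
t 5.7667 pos [0.5511 0.0657 0.1743] F [-0.27 -0.17 -0.97] M [ 0.059 -0.002  0.005] w 0.312
yaw -z -8.59 tilt [-0.0011 -0.     -1.    ] j6 1.71
tool cm [-0.07  0.27 -0.15]
twist 0.007169660811050025
```

View pics/w5.png

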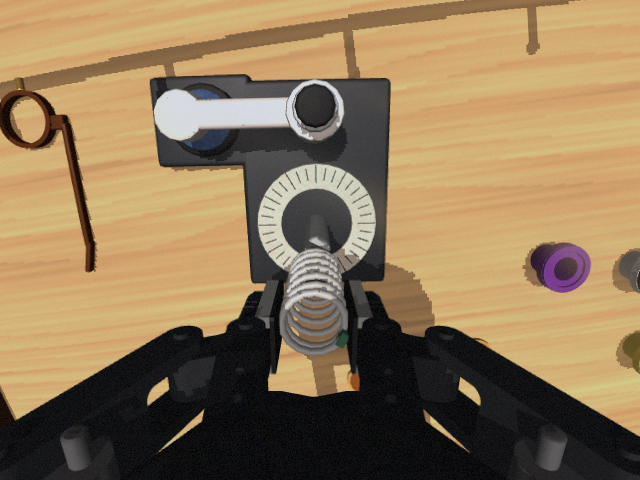

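View pics/c5.png

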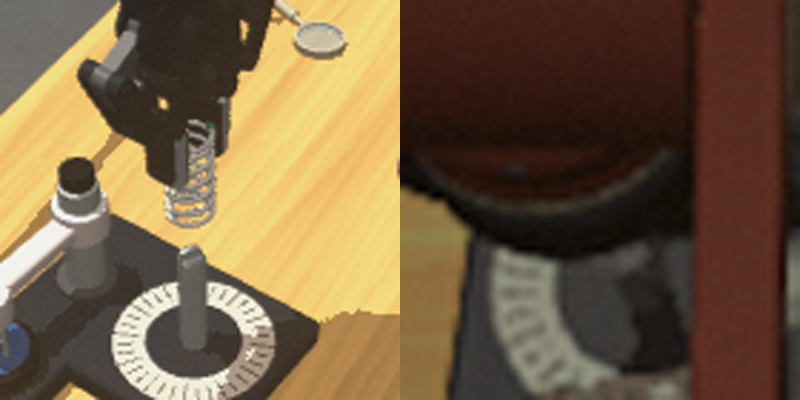

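```bash
python3 st.py "[.5522,.0628,.175]" -9; python3 - <<'E'
from h import *
a=cv2.imread('pics/w5.png'); 
cv2.imwrite('pics/c6.png',cv2.resize(a[200:290,256:376],(800,600),interpolation=cv2.INTER_CUBIC))
s=status.state();T=toolR(s);c=imaging.camera_info('wrist')
p=s['tool_pos']
for z in [.02,.096,.132,.192]:
    print(z,proj('w',[p[0],p[1],z],c).round(1), 'postW',proj('w',[.5522,.0625,z],c).round(1),'postT',proj('w',[.5519,.0644,z],c).round(1))
E
```

```text
t 5.9167 pos [0.5513 0.0659 0.1746] F [-0.23  1.24 -0.34] M [ 0.034  0.02  -0.036] w 0.309
yaw -z -8.63 tilt [-4.e-04 -0.e+00 -1.e+00] j6 1.71
tool cm [-0.04  0.29 -0.14]
twist 0.006488235776313344
0.02 [312.6 224.8] postW [316.4 223.2] postT [314.2 223.8]
0.096 [312.3 251.4] postW [317.4 249.3] postT [314.5 250.2]
0.132 [312.2 271.3] postW [318.1 268.9] postT [314.7 269.9]
0.192 [311.6 327.8] postW [320.3 324.4] postT [315.3 325.8]
```

View pics/c6.png

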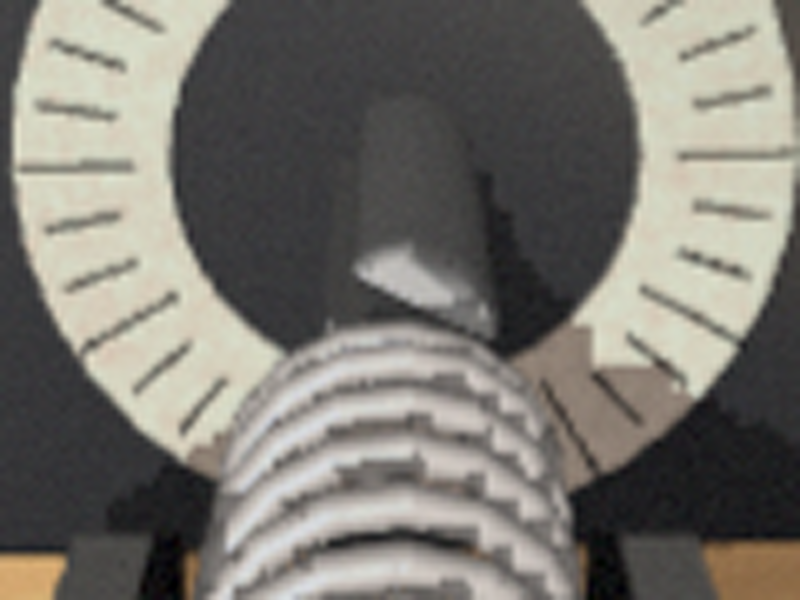

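Request:
carry_out(moves=[0,1,0.25,-0.1,0,0,2.4,0.25,-0.1,0,0,2.4,0.25,-0.1,0,0,2.4,0.25,-0.1,0])

```text
time: 6.25
tool_pos: [0.5511, 0.0631, 0.1493]
tool_rot: [0.054, -0.704, 0.054, 0.706]
contact_force: [-0.6, -1.0, 0.1]
gripper_width: 0.309
```

```bash
python3 st.py "[.5522,.0628,.175]" -9; python3 - <<'E'
from h import *
a=grab('wrist','w6.png'); c=grab('side','s6.png')
A=cv2.resize(a[200:300,266:366],(600,600),interpolation=cv2.INTER_CUBIC); C=cv2.resize(c[200:300,282:348],(396,600),interpolation=cv2.INTER_CUBIC)
cv2.imwrite('pics/c7.png',cv2.cvtColor(np.hstack([A,C]),cv2.COLOR_RGB2BGR)[:,:][:600,:1000])
im=cv2.imread('pics/c7.png'); cv2.imwrite('pics/c7.png',cv2.resize(im,(800,482)))
E
```

```text
t 6.25 pos [0.5511 0.0631 0.1493] F [-0.62 -1.05  0.08] M [0.02  0.006 0.006] w 0.309
yaw -z -8.7 tilt [-3.e-03  1.e-04 -1.e+00] j6 1.7
tool cm [-2.57  0.01 -0.11]
twist 0.005286355263446688
```

View pics/c7.png

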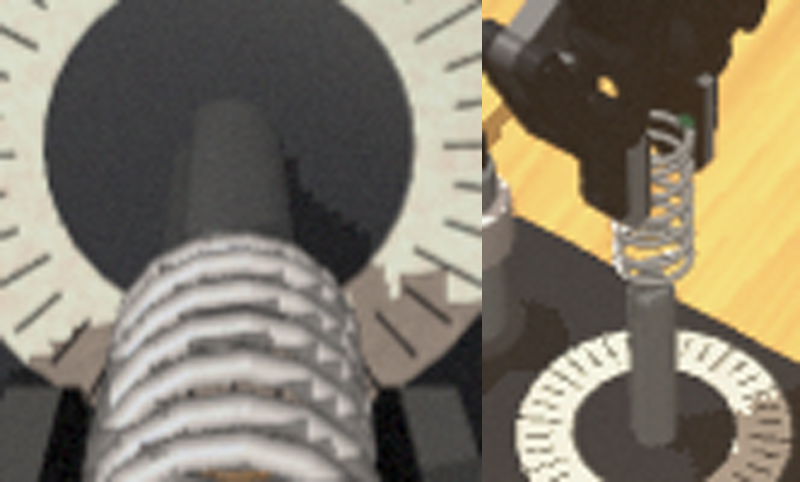

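Request:
carry_out(moves=[0,0.6,-0.04,0,0,0,1.0,-0.04,0,0,0,1.3,-0.04,0,0,0,1.6,-0.04,0,0,0,1.8,-0.04,0,0,0,1.8,-0.04,0,0])

```text
time: 6.85
tool_pos: [0.5518, 0.0635, 0.1321]
tool_rot: [0.054, -0.705, 0.054, 0.705]
contact_force: [-0.3, -0.5, -0.6]
gripper_width: 0.31
```

```bash
python3 st.py "[.5522,.0628,.175]" -9; python3 - <<'E'
from h import *
c=grab('side','s7.png');a=grab('wrist','w7.png')
A=cv2.resize(a[200:300,266:366],(400,400),interpolation=cv2.INTER_CUBIC);C=cv2.resize(c[210:290,282:362],(400,400),interpolation=cv2.INTER_CUBIC)
cv2.imwrite('pics/c8.png',cv2.cvtColor(np.hstack([A,C]),cv2.COLOR_RGB2BGR))
E
python3 st.py
```

```text
t 6.85 pos [0.5518 0.0635 0.1321] F [-0.33 -0.49 -0.58] M [-0.022 -0.008 -0.021] w 0.31
yaw -z -8.72 tilt [-0.0012  0.     -1.    ] j6 1.7
tool cm [-4.29  0.07 -0.05]
twist 0.004890523122405716
t 6.95 pos [0.5521 0.0635 0.1328] F [ 0.77 -0.62 -0.21] M [-0.011 -0.017 -0.001] w 0.307
yaw -z -8.72 tilt [-1.e-04 -0.e+00 -1.e+00] j6 1.7
```

View pics/c8.png

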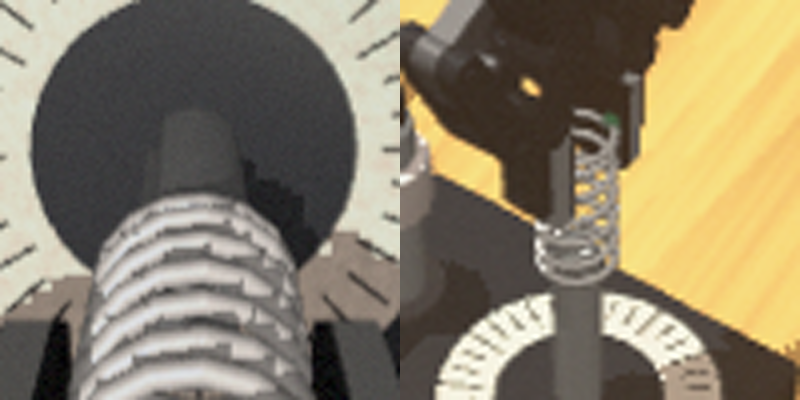

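Request:
carry_out(moves=[0,0.3,0,0,0,0,0.6,0,0,0,0,0.9,0,0,0,0,1.2,0,0,0,0,1.2,0,0,0])

```text
time: 7.37
tool_pos: [0.5516, 0.0635, 0.1198]
tool_rot: [0.054, -0.704, 0.054, 0.706]
contact_force: [-1.0, -0.1, -1.3]
gripper_width: 0.311
```

```bash
python3 - <<'E'
from h import *
c=grab('side','s8.png');a=grab('wrist','w8.png')
A=cv2.resize(a[200:300,266:366],(400,400),interpolation=cv2.INTER_CUBIC);C=cv2.resize(c[210:290,282:362],(400,400),interpolation=cv2.INTER_CUBIC)
cv2.imwrite('pics/c9.png',cv2.cvtColor(np.hstack([A,C]),cv2.COLOR_RGB2BGR))
E
python3 st.py
```

```text
t 7.4667 pos [0.552  0.0635 0.1205] F [-0.06  0.81 -0.37] M [-0.003 -0.006 -0.021] w 0.307
yaw -z -8.72 tilt [-7.e-04  0.e+00 -1.e+00] j6 1.7
```

View pics/c9.png

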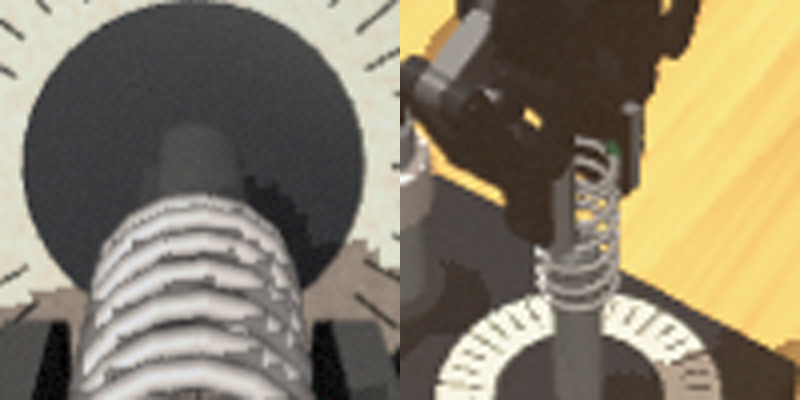

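Request:
carry_out(moves=[0,0.5,0,0,0,0,1.0,0,0,0,0,1.5,0,0,0,0,2.0,0,0,0,0,2.5,0,0,0,0,3.0,0,0,0,0,3.0,0,0,0])

```text
time: 8.05
tool_pos: [0.5512, 0.0636, 0.0892]
tool_rot: [0.054, -0.704, 0.054, 0.706]
contact_force: [-0.7, -0.1, -1.0]
gripper_width: 0.309
```

Request:
carry_out(moves=[0,0.5,0,0,0,0,1.0,0,0,0,0,1.5,0,0,0,0,2.0,0,0,0,0,2.0,0,0,0])

```text
time: 8.47
tool_pos: [0.5512, 0.0635, 0.0693]
tool_rot: [0.054, -0.704, 0.054, 0.706]
contact_force: [-0.8, -0.0, -1.0]
gripper_width: 0.307
```

```bash
python3 - <<'E'
from h import *
c=grab('side','s9.png');a=grab('wrist','w9.png')
A=cv2.resize(a[180:380,216:416],(400,400),interpolation=cv2.INTER_CUBIC);C=cv2.resize(c[220:320,272:372],(400,400),interpolation=cv2.INTER_CUBIC)
cv2.imwrite('pics/c10.png',cv2.cvtColor(np.hstack([A,C]),cv2.COLOR_RGB2BGR))
E
python3 st.py
```

```text
t 8.5667 pos [0.5519 0.0635 0.0704] F [ 0.44 -0.05 -0.92] M [-0.03   0.014 -0.046] w 0.309
yaw -z -8.72 tilt [-8.e-04  0.e+00 -1.e+00] j6 1.7
```

View pics/c10.png

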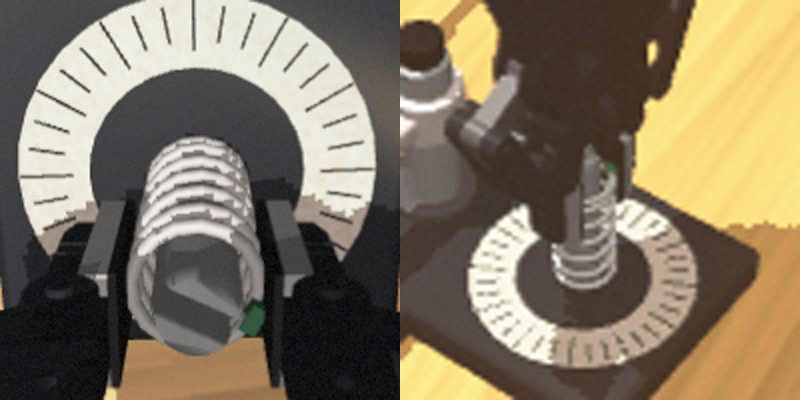

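Request:
carry_out(moves=[0,0.3,0,0,0,0,0.5,0,0,0,0,0.65,0,0,0,0,0.8,0,0,0,0,0.8,0,0,0])

```text
time: 8.98
tool_pos: [0.5522, 0.0635, 0.0628]
tool_rot: [-0.054, 0.705, -0.054, -0.705]
contact_force: [-0.9, -0.2, 1.1]
gripper_width: 0.307
```

```bash
python3 - <<'E'
from h import *
c=grab('side','s10.png')
C=cv2.resize(c[220:320,272:372],(500,500),interpolation=cv2.INTER_CUBIC)
cv2.imwrite('pics/c11.png',cv2.cvtColor(C,cv2.COLOR_RGB2BGR))
E
python3 st.py
```

```text
t 9.0333 pos [0.5523 0.0635 0.0629] F [-0.62 -0.47  0.93] M [-0.01  0.08  0.04] w 0.308
yaw -z -8.72 tilt [ 1.e-04 -1.e-04 -1.e+00] j6 1.7
```

View pics/c11.png

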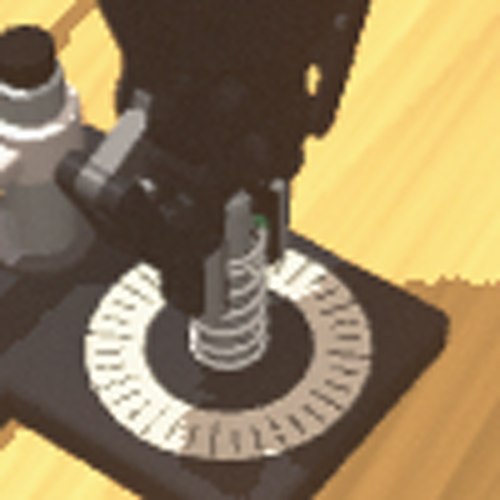

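Request:
carry_out(moves=[0.8,0,0,0,0,0.8,0,0,0,0,0.8,0,0,0,0,0.8,0,0,0,0,0.8,-2,0,0,0,0.8,-4,0,0,0,0.8,-8,0,0,0,0.8,-11.5,0,0,0,0.8,-12,0,4,0,0.8,-12,0,7,0,0.8,-12,0,7,0])

```text
time: 9.95
tool_pos: [0.4792, 0.0749, 0.1825]
tool_rot: [0.053, -0.704, 0.053, 0.706]
contact_force: [-0.1, 0.6, -0.6]
gripper_width: 0.794
```

```bash
python3 st.py; python3 - <<'E'
from h import *
import pickle
cc=imaging.camera_info('wrist');a=grab('wrist','w11.png');c=grab('side','s11.png');pickle.dump(cc,open('w11.pkl','wb'))
p=proj('w',[.552,.0635,.08],cc); print(p); x,y=int(p[0]),int(p[1])
A=cv2.resize(a[y-40:y+40,x-40:x+40],(400,400),interpolation=cv2.INTER_CUBIC);C=cv2.resize(c[220:320,272:372],(400,400),interpolation=cv2.INTER_CUBIC)
cv2.imwrite('pics/c12.png',cv2.cvtColor(np.hstack([A,C]),cv2.COLOR_RGB2BGR))
E
```

```text
t 9.95 pos [0.4792 0.0749 0.1825] F [-0.08  0.62 -0.62] M [-0.04   0.029  0.034] w 0.794
yaw -z -8.66 tilt [-1.9e-03  4.0e-04 -1.0e+00] j6 1.72
[313.12102349 132.14897288]
```

View pics/c12.png

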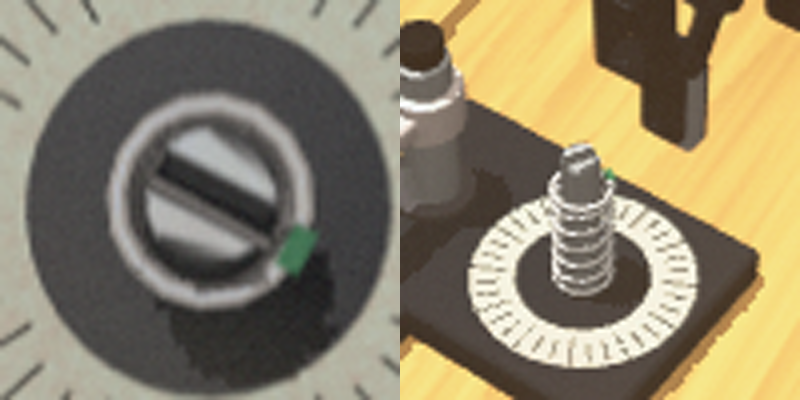

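```bash
python3 - <<'E'
from h import *
import pickle; c=pickle.load(open('w11.pkl','rb'))
r=ray('w',(314.7,131.5),c)
print(tri(r,ray('side',(317.5,267.5))), onz(r,.08), proj('side',[.552,.0635,.08]),proj('side',[.552,.0635,.085]))
# post tip centre in crop
print(onz(ray('w',(273+210/5,92+200/5),c),.096))
E
```

```text
(array([0.55214158, 0.06221206, 0.07410712]), [np.float64(0.0003361916925047384), np.float64(0.0003361916925047649)]) [0.55225037 0.06242296 0.08      ] [316.94453219 265.59846404] [316.90349209 263.51957712]
[0.5514279  0.06242044 0.096     ]
```

Request:
carry_out(moves=[0.8,0,27.1,2.4,0.634,0.8,0,27.1,2.4,0.634,0.8,0,27.1,2.4,0.634,0.8,0,27.1,2.4,0.634,0.8,4.2,27.1,2.4,0.634,0.8,4.2,27.1,2.4,0.634,0.8,4.2,27.1,2.4,0.634,0.8,4.2,27.1,2.4,0.634,0.8,4.2,27.1,2.4,0.634,0.8,4.2,27.1,2.4,0.634,0.8,4.2,27.1,2.4,0.634])

```text
time: 10.97
tool_pos: [0.419, -0.1897, 0.1415]
tool_rot: [-0.271, 0.654, -0.27, -0.653]
contact_force: [0.4, -0.2, -0.9]
gripper_width: 0.795
```

```bash
python3 st.py "[.4613,-.2361,.14]" -45; python3 - <<'E'
from h import *
import pickle
cc=imaging.camera_info('wrist');a=grab('wrist','w12.png');pickle.dump(cc,open('w12.pkl','wb'))
print(proj('w',[.4613,-.2361,.032],cc))
E
```

```text
t 10.9667 pos [ 0.419  -0.1897  0.1415] F [ 0.36 -0.24 -0.89] M [ 0.023 -0.054 -0.047] w 0.795
yaw -z -44.98 tilt [ 9.e-04 -2.e-04 -1.e+00] j6 1.77
tool cm [ 0.15  0.29 -6.27]
twist 0.00039797049129667716
[316.86059919 150.3534518 ]
```

View pics/w12.png

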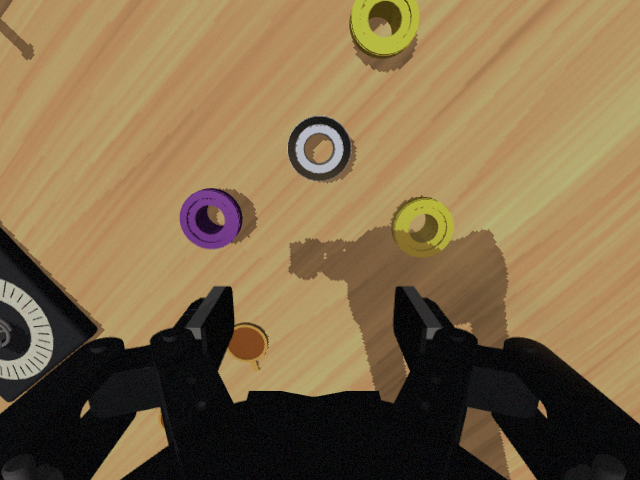

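```bash
python3 - <<'E'
from h import *
import pickle
cc=pickle.load(open('w12.pkl','rb'))
a=cv2.imread('pics/w12.png')
cv2.imwrite('pics/c13.png',cv2.resize(a[108:188,279:359],(560,560),interpolation=cv2.INTER_CUBIC))
g=a[108:188,279:359].astype(int); m=((g.max(2)<60)).astype(np.uint8)
k,_=cv2.findContours(m,cv2.RETR_EXTERNAL,cv2.CHAIN_APPROX_NONE); k=max(k,key=cv2.contourArea)
e=cv2.fitEllipse(k); print(e)
u=np.array(e[0])+[279,108]; X=onz(ray('w',u,cc),.032); print(u,X)
print('tri',tri(ray('w',u,cc),ray('side',(426.5,204.7)),ray('top',(416.6,282))))
print('diam mm',np.array(e[1])/349.25*(np.array(cc['R'])@X+cc['t'])[2]*1000)
s=status.state();T=toolR(s);print((T.T@(X-s['tool_pos'])*100).round(2))
E
```

```text
((39.76910400390625, 39.90255355834961), (57.61716842651367, 58.146636962890625), 15.42223834991455)
[318.769104   147.90255356] [ 0.46153867 -0.23815739  0.032     ]
tri (array([ 0.46148705, -0.2374101 ,  0.0296657 ]), [np.float64(0.0007572818036297795), np.float64(0.00035789697833265156), np.float64(0.0010098912623026455)])
diam mm [38.8931747  39.25058054]
[10.96  0.45 -6.43]
```

View pics/c13.png

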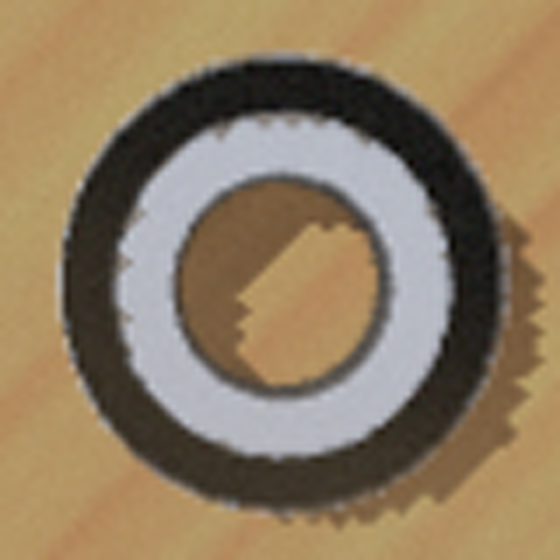

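Request:
carry_out(moves=[0.8,2,0.35,-6.4,0,0.8,4,0.35,-6.4,0,0.8,6,0.35,-6.4,0,0.8,9,0.35,-6.4,0,0.8,11,0.35,-6.4,0,0.8,11.5,0.35,-6.4,0,0.8,11.5,0.35,-6.4,0])

```text
time: 11.6
tool_pos: [0.4603, -0.2363, 0.0244]
tool_rot: [0.271, -0.652, 0.27, 0.655]
contact_force: [0.6, -0.4, 0.5]
gripper_width: 0.799
```

```bash
python3 st.py; python3 - <<'E'
from h import *
a=grab('wrist','w13.png');c=grab('side','s13.png')
C=cv2.resize(c[160:260,376:476],(400,400),interpolation=cv2.INTER_CUBIC);A=cv2.resize(a[200:400,216:416],(400,400))
cv2.imwrite('pics/c14.png',cv2.cvtColor(np.hstack([A,C]),cv2.COLOR_RGB2BGR))
E
```

```text
t 11.6 pos [ 0.4603 -0.2363  0.0244] F [ 0.56 -0.45  0.48] M [0.024 0.033 0.049] w 0.799
yaw -z -44.95 tilt [-0.0027  0.002  -1.    ] j6 1.74
```

View pics/c14.png

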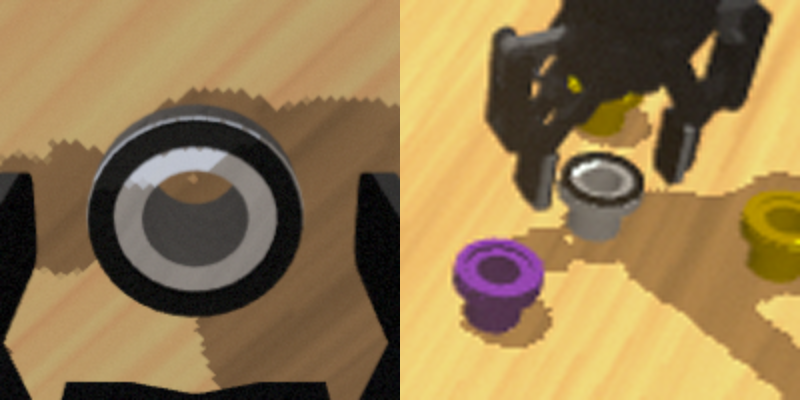

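Centred and clear of the neighbours; closing.

Request:
carry_out(moves=[0,0,0,0,0,0,0,0,0,0,0,0,0,0,0,0,0,0,0,0,0,0,0,0,0,0,0,0,0,0])

```text
time: 12.2
tool_pos: [0.4625, -0.2388, 0.0285]
tool_rot: [-0.271, 0.655, -0.271, -0.652]
contact_force: [-0.5, 1.1, 6.4]
gripper_width: 0.49
```

```bash
python3 st.py; python3 - <<'E'
from h import *
a=grab('wrist','w14.png');c=grab('side','s14.png')
C=cv2.resize(c[160:260,376:476],(400,400),interpolation=cv2.INTER_CUBIC);A=cv2.resize(a[200:400,216:416],(400,400))
cv2.imwrite('pics/c15.png',cv2.cvtColor(np.hstack([A,C]),cv2.COLOR_RGB2BGR))
E
python3 st.py
```

```text
t 12.2 pos [ 0.4625 -0.2388  0.0285] F [-0.46  1.12  6.39] M [ 0.233  0.184 -0.042] w 0.49
yaw -z -45.05 tilt [ 0.0035 -0.0021 -1.    ] j6 1.74
t 12.3 pos [ 0.4625 -0.2388  0.0285] F [-0.68  1.69  5.91] M [ 0.189  0.117 -0.016] w 0.49
yaw -z -45.05 tilt [ 0.0035 -0.0021 -1.    ] j6 1.74
```

View pics/c15.png

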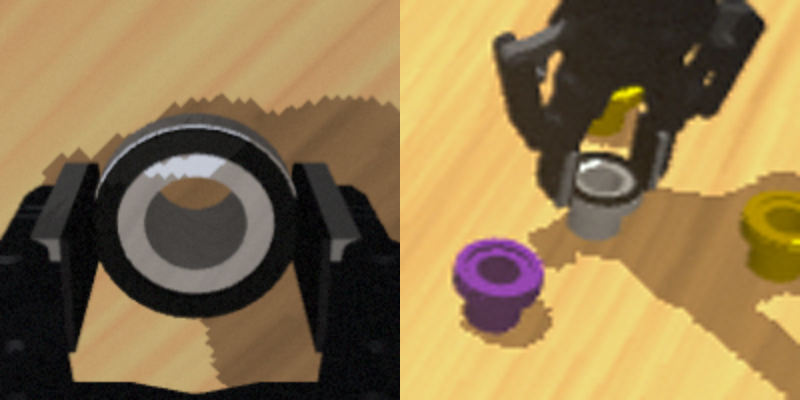

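Request:
carry_out(moves=[0,-3,0,0,0,0,-7,0,0,0,0,-11,0,0,0,0,-12.9,0,0,-0.1,0,-12.9,-3,1.6,-0.2,0,-12.9,-6,3.2,-0.3,0,-12.9,-9,4.8,-0.4,0,-12.9,-12.5,6.8,-0.5,0,-12.9,-16,8.7,-0.63,0,-12.9,-19,10.3,-0.63,0,-12.9,-21.5,11.7,-0.63,0,-12.9,-23.5,12.8,-0.63])

```text
time: 13.3
tool_pos: [0.5373, 0.0211, 0.1559]
tool_rot: [-0.055, 0.706, -0.054, -0.704]
contact_force: [0.0, -0.7, 0.0]
gripper_width: 0.488
```

Request:
carry_out(moves=[0,0,0,0,0,0,0,0,0,0])

```text
time: 13.47
tool_pos: [0.537, 0.0195, 0.1556]
tool_rot: [-0.054, 0.705, -0.055, -0.705]
contact_force: [0.2, 0.5, -1.2]
gripper_width: 0.487
```

```bash
python3 st.py "[.5522,.0635,.155]" -9; python3 - <<'E'
from h import *
a=grab('wrist','w15.png')
E
```

```text
t 13.4667 pos [0.537  0.0195 0.1556] F [ 0.18  0.46 -1.18] M [ 0.009 -0.007  0.007] w 0.487
yaw -z -8.82 tilt [ 1.1e-03 -5.0e-04 -1.0e+00] j6 1.62
tool cm [ 0.06 -4.58 -0.83]
twist 0.0031817446319772147
```

View pics/w15.png

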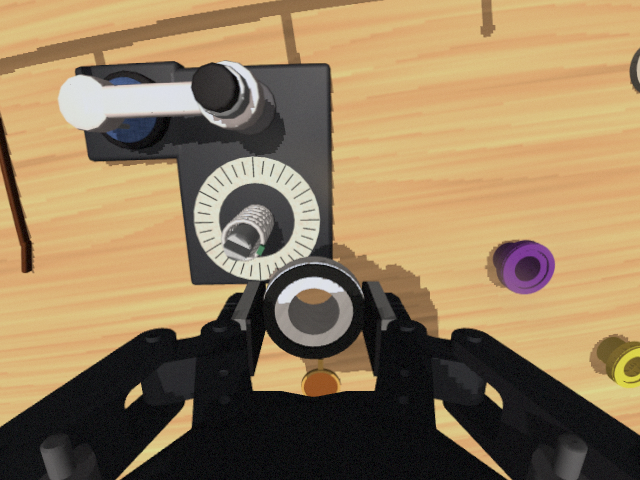

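Request:
carry_out(moves=[0,0,-2,-0.4,0,0,0,-4,-0.8,0,0,0,-4.6,-0.8,0,0,0,-4.6,-0.8,0,0,0,-4.6,-0.8,0])

```text
time: 13.93
tool_pos: [0.5516, 0.0619, 0.1549]
tool_rot: [0.055, -0.705, 0.056, 0.705]
contact_force: [-0.8, -0.5, -0.1]
gripper_width: 0.488
```

```bash
python3 st.py "[.5522,.0635,.155]" -9; python3 - <<'E'
from h import *
a=grab('wrist','w16.png');c=grab('side','s16.png')
C=cv2.resize(c[190:310,257:377],(400,400),interpolation=cv2.INTER_CUBIC);A=cv2.resize(a[200:360,236:396],(400,400))
cv2.imwrite('pics/c16.png',cv2.cvtColor(np.hstack([A,C]),cv2.COLOR_RGB2BGR))
E
python3 st.py
```

```text
t 13.9333 pos [0.5516 0.0619 0.1549] F [-0.83 -0.47 -0.07] M [0.009 0.047 0.009] w 0.488
yaw -z -8.98 tilt [-3.e-04 -7.e-04 -1.e+00] j6 1.71
tool cm [-0.01 -0.16 -0.04]
twist 0.0003013967793760597
t 14.0333 pos [0.5516 0.0618 0.1548] F [ 0.45  0.01 -1.17] M [ 0.012 -0.028 -0.001] w 0.486
yaw -z -9.02 tilt [-2.e-04 -5.e-04 -1.e+00] j6 1.71
```

View pics/c16.png

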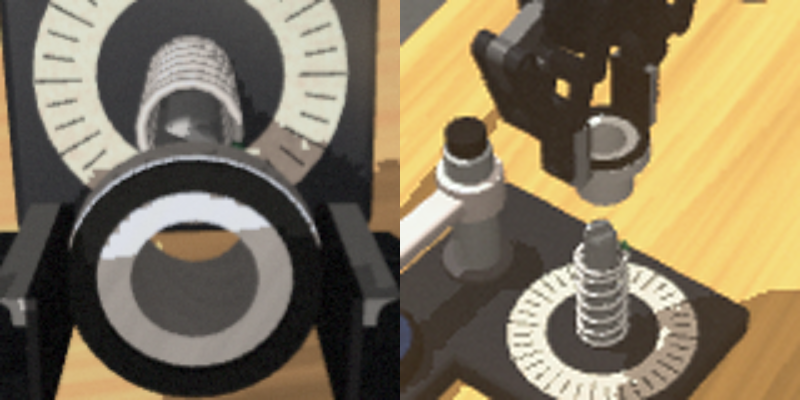

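Request:
carry_out(moves=[0,1,-0.17,-0.1,0,0,1.2,-0.17,-0.1,0,0,1.2,-0.17,-0.1,0,0,1.2,-0.17,-0.1,0])

```text
time: 14.37
tool_pos: [0.5526, 0.0643, 0.1421]
tool_rot: [0.055, -0.704, 0.055, 0.705]
contact_force: [0.1, -0.7, -0.3]
gripper_width: 0.491
```

```bash
python3 st.py "[.5522,.0635,.155]" -9; python3 - <<'E'
from h import *
a=grab('wrist','w17.png');c=grab('side','s17.png')
C=cv2.resize(c[215:305,282:357],(500,600),interpolation=cv2.INTER_CUBIC)
cv2.imwrite('pics/c17.png',cv2.cvtColor(C,cv2.COLOR_RGB2BGR))
cv2.imwrite('pics/c17w.png',cv2.cvtColor(cv2.resize(a[200:360,236:396],(600,600),interpolation=cv2.INTER_CUBIC),cv2.COLOR_RGB2BGR))
p=status.state()['tool_pos']
for z in [.02,.08,.096,.115,.147]: print(z,'post',proj('side',[.5522,.0635,z]).round(1),'dx10mm',(proj('side',[.5622,.0635,z])-proj('side',[.5522,.0635,z])).round(1),(proj('side',[.5522,.0735,z])-proj('side',[.5522,.0635,z])).round(1))
E
```

```text
t 14.3667 pos [0.5526 0.0643 0.1421] F [ 0.15 -0.73 -0.31] M [-0.058 -0.017  0.058] w 0.491
yaw -z -8.96 tilt [-0.0014 -0.     -1.    ] j6 1.71
tool cm [-1.29  0.08  0.03]
twist 0.0006238179927585261
0.02 post [317.3 289.1] dx10mm [-5.  -2.1] [-2.8  3.9]
0.08 post [316.8 265.6] dx10mm [-5.2 -2.1] [-3.   3.9]
0.096 post [316.7 258.8] dx10mm [-5.3 -2.1] [-3.   3.9]
0.115 post [316.5 250.6] dx10mm [-5.4 -2.1] [-3.1  3.9]
0.147 post [316.2 236. ] dx10mm [-5.6 -2.1] [-3.2  3.9]
```

View pics/c17.png

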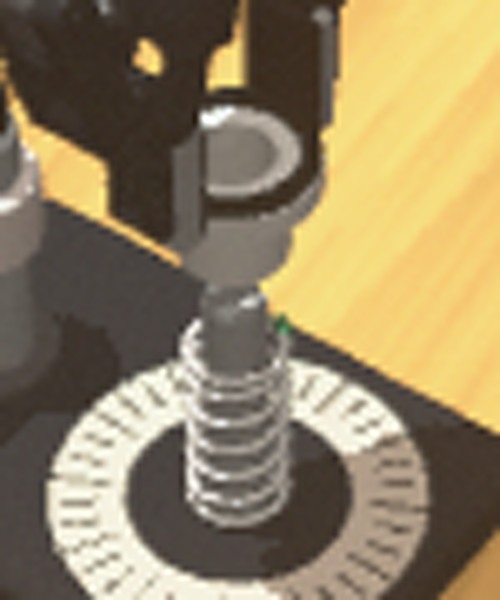

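View pics/c17w.png

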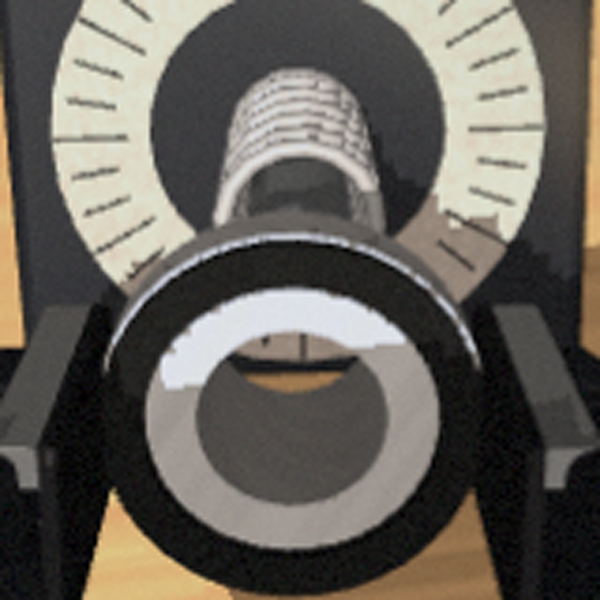

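Request:
carry_out(moves=[0,0.4,0.11,-0.08,0,0,0.8,0.11,-0.08,0,0,1.0,0.11,-0.08,0,0,1.0,0.11,-0.08,0])

```text
time: 14.8
tool_pos: [0.5531, 0.0633, 0.1318]
tool_rot: [0.055, -0.704, 0.055, 0.706]
contact_force: [-0.3, -0.2, -0.4]
gripper_width: 0.485
```

```bash
python3 st.py "[.5522,.0635,.155]" -9; python3 - <<'E'
from h import *
a=grab('wrist','w18.png');c=grab('side','s18.png')
C=cv2.resize(c[215:305,282:357],(500,600),interpolation=cv2.INTER_CUBIC)
A=cv2.resize(a[200:360,236:396],(600,600),interpolation=cv2.INTER_CUBIC)
cv2.imwrite('pics/c18.png',cv2.resize(cv2.cvtColor(np.hstack([A,C]),cv2.COLOR_RGB2BGR),(800,436)))
E
```

```text
t 14.8 pos [0.5531 0.0633 0.1318] F [-0.34 -0.23 -0.36] M [-0.027 -0.008 -0.016] w 0.485
yaw -z -8.95 tilt [-0.0016  0.     -1.    ] j6 1.71
tool cm [-2.32 -0.01  0.1 ]
twist 0.0009213370286274349
```

View pics/c18.png

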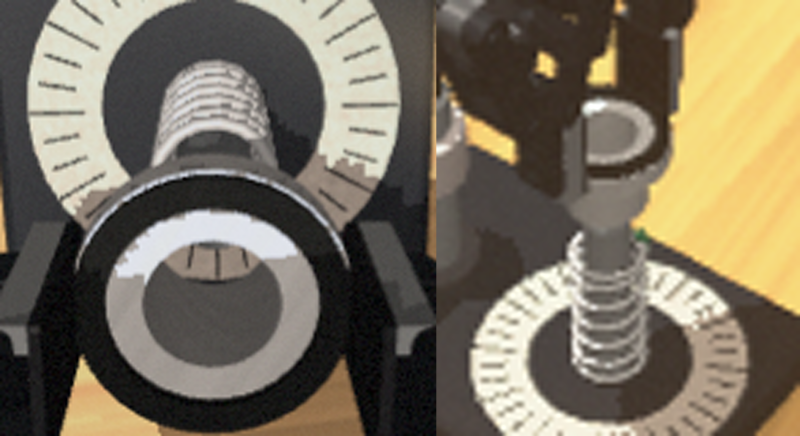

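Request:
carry_out(moves=[0,0.3,0,0,0,0,0.6,0,0,0,0,0.9,0,0,0,0,1.2,0,0,0,0,1.2,0,0,0])

```text
time: 15.32
tool_pos: [0.5531, 0.0633, 0.1198]
tool_rot: [0.055, -0.704, 0.055, 0.706]
contact_force: [-0.2, 0.3, -0.3]
gripper_width: 0.49
```

```bash
python3 - <<'E'
from h import *
a=grab('wrist','w19.png');c=grab('side','s19.png')
C=cv2.resize(c[215:305,282:357],(500,600),interpolation=cv2.INTER_CUBIC)
A=cv2.resize(a[200:360,236:396],(600,600),interpolation=cv2.INTER_CUBIC)
cv2.imwrite('pics/c19.png',cv2.resize(cv2.cvtColor(np.hstack([A,C]),cv2.COLOR_RGB2BGR),(800,436)))
E
python3 st.py
```

```text
t 15.4167 pos [0.5535 0.0633 0.1205] F [-0.91  0.57 -0.65] M [-0.023  0.021 -0.02 ] w 0.488
yaw -z -8.95 tilt [-6.e-04  0.e+00 -1.e+00] j6 1.71
```

View pics/c19.png

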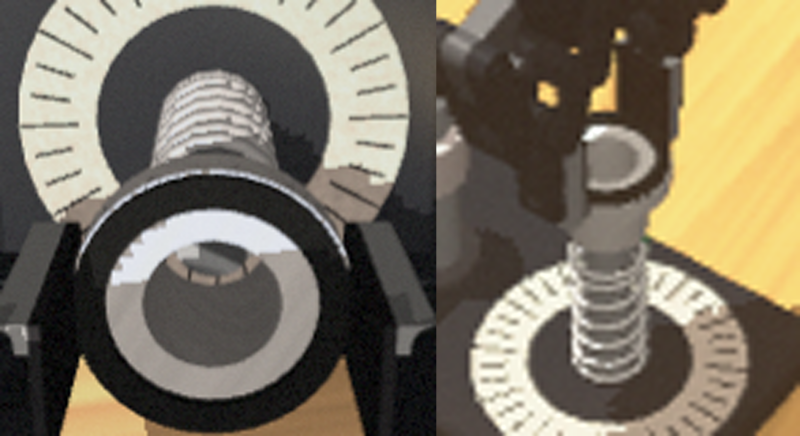

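Request:
carry_out(moves=[0,0.3,0,0,0,0,0.6,0,0,0,0,0.9,0,0,0,0,1.1,0,0,0,0,1.1,0,0,0])

```text
time: 15.83
tool_pos: [0.5532, 0.0633, 0.109]
tool_rot: [0.055, -0.704, 0.055, 0.705]
contact_force: [-0.2, -0.5, -1.6]
gripper_width: 0.487
```

```bash
python3 - <<'E'
from h import *
a=grab('wrist','w20.png');c=grab('side','s20.png')
C=cv2.resize(c[215:305,282:357],(500,600),interpolation=cv2.INTER_CUBIC)
A=cv2.resize(a[200:360,236:396],(600,600),interpolation=cv2.INTER_CUBIC)
cv2.imwrite('pics/c20.png',cv2.resize(cv2.cvtColor(np.hstack([A,C]),cv2.COLOR_RGB2BGR),(800,436)))
E
python3 st.py
```

```text
t 15.9333 pos [0.5536 0.0633 0.1097] F [ 0.62 -0.69 -0.91] M [ 0.023  0.007 -0.02 ] w 0.489
yaw -z -8.95 tilt [-3.e-04  0.e+00 -1.e+00] j6 1.71
```

View pics/c20.png

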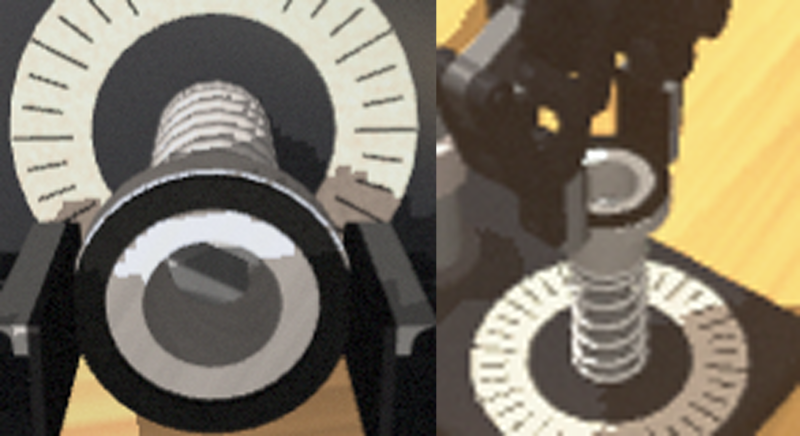

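Request:
carry_out(moves=[0,0.15,0,0,0,0,0.3,0,0,0,0,0.3,0,0,0])

```text
time: 16.18
tool_pos: [0.5538, 0.0633, 0.1068]
tool_rot: [-0.055, 0.705, -0.055, -0.705]
contact_force: [0.7, -0.7, 0.1]
gripper_width: 0.486
```

```bash
for i in 1 2 3; do python3 st.py|head -1; python3 -c "
from h import *
grab('side','s21.png')"; done
```

```text
t 16.1833 pos [0.5538 0.0633 0.1068] F [ 0.69 -0.69  0.11] M [ 0.01  -0.094  0.023] w 0.486
t 16.2333 pos [0.5538 0.0633 0.1069] F [ 0.72 -0.01 -0.1 ] M [-0.008 -0.058 -0.   ] w 0.485
t 16.2833 pos [0.5538 0.0633 0.1069] F [0.32 0.48 0.51] M [ 0.006 -0.019 -0.017] w 0.487
```

Request:
carry_out(moves=[0.6,0,0,0,0,0.7,0,0,0,0,0.8,0,0,0,0,0.8,0,0,0,0,0.8,0,0,0,0])

```text
time: 16.75
tool_pos: [0.5537, 0.0633, 0.1069]
tool_rot: [-0.055, 0.705, -0.055, -0.705]
contact_force: [0.2, 0.4, 0.4]
gripper_width: 0.798
```

Request:
carry_out(moves=[0.8,-1,0,0,0,0.8,-3,0,0,0,0.8,-6,0,0,0,0.8,-9,0,0,0,0.8,-9,0,4,0,0.8,-9,0,7,0,0.8,-9,0,7,0,0.8,-9,0,7,0])

```text
time: 17.42
tool_pos: [0.4837, 0.0744, 0.1975]
tool_rot: [-0.055, 0.705, -0.055, -0.704]
contact_force: [-0.0, 0.4, -0.4]
gripper_width: 0.799
```

```bash
python3 st.py; python3 - <<'E'
from h import *
import pickle
cc=imaging.camera_info('wrist');a=grab('wrist','w22.png');c=grab('side','s22.png');t=grab('top','t22.png');pickle.dump(cc,open('w22.pkl','wb'))
p=proj('w',[.552,.0635,.11],cc); print(p); x,y=int(p[0]),int(p[1])
C=cv2.resize(c[215:305,277:367],(400,400),interpolation=cv2.INTER_CUBIC)
A=cv2.resize(a[y-50:y+50,x-50:x+50],(400,400),interpolation=cv2.INTER_CUBIC)
cv2.imwrite('pics/c22.png',cv2.cvtColor(np.hstack([A,C]),cv2.COLOR_RGB2BGR)); print(x,y)
E
```

```text
t 17.4167 pos [0.4837 0.0744 0.1975] F [-0.01  0.43 -0.4 ] M [0.037 0.008 0.011] w 0.799
yaw -z -8.91 tilt [ 0.0015 -0.     -1.    ] j6 1.73
[312.862597   139.58049318]
312 139
```

View pics/c22.png

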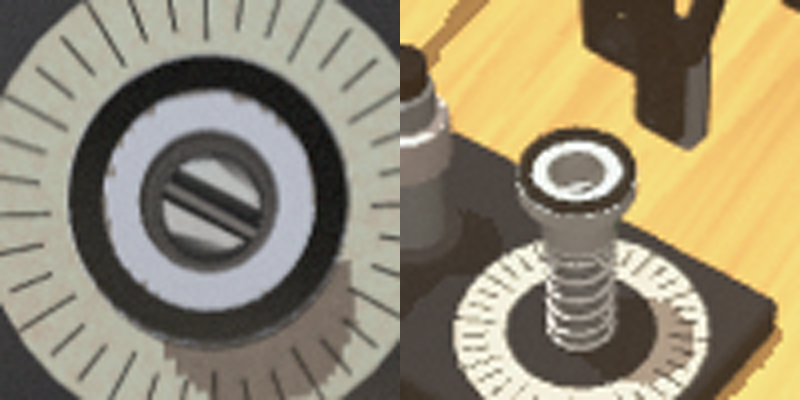

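View pics/t22.png

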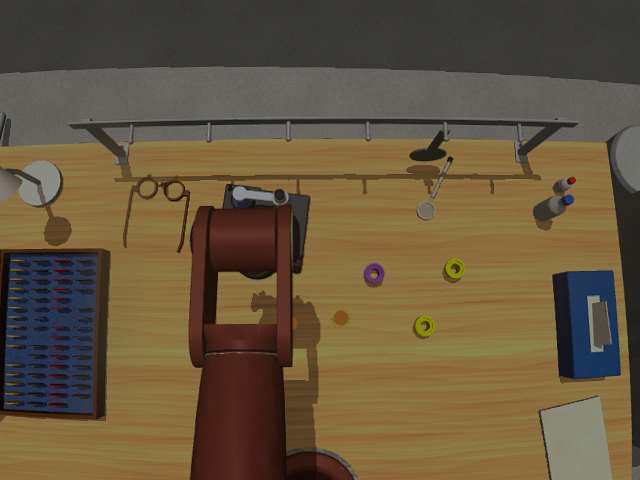

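```bash
python3 - <<'E'
from h import *
import pickle; c=pickle.load(open('w22.pkl','rb'))
print(tri(ray('w',(313.9,139.4),c),ray('side',(316.9,253.4))))
print(status.state()['time'],status.state()['contact_force']); workorder.job_done()
E
```

```text
(array([0.55202764, 0.06284336, 0.10809328]), [np.float64(9.464608804727468e-06), np.float64(9.464608804689375e-06)])
17.5667 [ 0.45133305  0.51943251 -0.41160614]
the job is handed in; nothing more can be done
```

The sprung lens rest is back together and the job is handed in, at about 17.6 s of the 72 s allowed. No verdict is reported, so the result rests on my own checks.

**Spring:** I saw the slot from the wrist camera at about 54° and turned the spring's tail to match. It went down the post without snagging, with measured forces under about 2 N, and then came to rest on the base plate.

**Lens rest:** I used the aluminium one with the black ring, not the purple or the two yellow look-alikes. I gripped it by the flange, lowered it over the post until the spring took its weight (about 1 N), and let go.

**Last checks:**
- **Tail:** after I released the spring, the wrist view showed the tail lying in the slot.
- **Centring:** the rest, spring and post look concentric and the rest looks level. The top of the rest is about 1 mm or less from the post axis.
- **Height of the rest:** its top measured 108 mm above the table against the expected 111 mm, so the underside is about 56 mm above the base plate, inside the 50 to 63 mm allowed.
- **Height of the spring:** its top measured 74 mm against the expected 80 mm. I put this and the 3 mm above down to calibration and pixel error, because everything looks fully home.
- **Bystanders:** those visible in the last overhead view look unmoved. The arm covered one of the amber lenses, so I did not confirm that one.

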